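Right the fallen rinse bottle and lock the flow knob

TASK

The square white bottle of the autosampler's rinse station has fallen over on the bench. First stand it upright in the middle of the station's black square pad, setting it down gently, and let go of it; then turn the station's flow knob until the white line on its bar points at the long white mark, and last slide the steel fork lock fully home over the knob. Leave the other things on the bench where they are.

Things in the scene. Friction and masses are not known exactly. Their poses are not given: they have to be found in the camera images.
- bottle: The fallen bottle: square white plastic body 52 x 52 mm, 100 mm long, flat-sided, with a short sloping shoulder and a round black cap 28 mm across; 132 mm long over all, about 0.25 kg. Origin: centre of its underside; z runs from the underside to the cap, x and y square to the flat sides. It starts lying on a flat side on the bench, origin 26 mm up, cap roughly to the robot's left.
- station: The rinse station, fixed: white base plate 150 mm (x) by 385 mm (y), 6 mm thick; black rubber pad on its right (-y) part, grey control block on its left (110 mm in x, y = 5 to 230 mm, top 40 mm above the bench). Origin: on the bench, 85 mm to the left of the pad's centre; x away from the robot, y to the left along the lock's travel, z up.
- pad (a point): Centre of the top face of the square black rubber pad, 110 x 110 mm, 10 mm above the bench. Axes as the station's.
- mark (a point): The long white mark, a line 20 mm long and 5 mm wide on top of the control block, on the pad's side of the knob (station x = 0, y = 16 mm, 41 mm above the bench). Short black ticks lie either side of it around the dial.
- flow_knob (a joint): Angle of the flow knob, rad, about the vertical, counter-clockwise from above positive; range -1.5 to 1.5. 0: the white line points at the long mark and the bar lies along the station's y axis. It stays where it is left (0.06 N m friction). It starts turned to the positive side.
- knob_grip (a point): Point on the knob's axis at gripping height, 70 mm above the bench (station x 0, y 60 mm). The knob: black disc 56 mm across (top 46 mm above the bench) carrying an upright bar 60 mm long, 14 mm thick, from 46 to 82 mm above the bench. Axes turn with the knob: y along the bar, -y towards the end with the white line, z up.
- lock (a joint): Travel of the fork lock, m: 0 parked at the block's left end, 0.060 fully home, moving towards the pad (station -y); stays where left (1.5 N friction). A flat steel fork 102 mm wide, 8 mm thick, 48 to 56 mm above the bench; its two prongs, 75 mm long and 30 mm apart, lie either side of the knob's bar when home.
- lock_tab (a point): Point in the lock's upright grip tab, 76 mm above the bench; moves with the lock (station x 0, y 194 mm less the travel). The tab is a steel plate 60 mm long (x), 12 mm thick (y), 56 to 90 mm above the bench, centred on this point in x and y. Axes as the station's.
- amber_bottle: Bystander: round amber glass bottle, 68 mm across, 155 mm tall, standing. Origin: centre of its underside.
- beaker: Bystander: glass beaker, 72 mm across, 95 mm tall. Origin: centre of its underside.
- jar: Bystander: round white jar, 68 mm across, 85 mm tall. Origin: centre of its underside.
- vial_rack: Bystander: low grey rack with small blue-capped vials, 70 x 140 mm, 43 mm tall over the vials. Origin: centre of its underside.
- tip_box: Bystander: grey box with a clear lid, 87 x 122 mm, 67 mm tall. Origin: centre of its underside.
- wrench: Bystander: steel wrench 160 mm long, lying on the bench behind the station. Origin: under it, x along it.
There are look-alikes about, which are no part of the job. Leave any pink look-alike of the bottle alone.

How it is judged:
By the outcome, as a careful person would: the job done as asked, in the order asked, and still so for the second after the job is handed in, with the robot touching nothing.
It also fails if it takes over 58 s, if anything falls off the work surface, if the arm or the gripper's body presses on something with over 40 N, if the wrist force passes 120 N, or if a joint passes its speed limit or range.

ROBOT

A 6-joint arm with a two-finger parallel gripper is mounted at the origin on the work surface. World frame = base frame: x ahead of the robot, y to its left, z up, the work surface at z = 0. Lengths are in m, angles in rad, forces in N, time in s.
With the tool pointing down it reaches from about 0.25 to 0.8 m from the base axis. Payload 3.9 kg.
Tool frame: the origin (TCP) lies midway between the tips of the shut fingers; the grasp point (between the pads) lies 19 mm behind it (ctrl.grasp_offset is the z of the grasp point in the tool frame, in m); z points along the fingers, y is the line along which they close (so a half turn about z gives the same grasp; the last joint's range is limited). The gripper opens to 85 mm and grips with 20 to 120 N. Pads are 22 mm wide; open, the fingers measure 114 mm over their backs; the gripper's body (76 mm by 85 mm) begins 54 mm behind the grasp point. The pads swing forward as they close: fully open they stand 13 mm farther back than shut.
Start: joints at [1.115, 0.26, -0.138, 1.173, 0, 1.571], TCP at [0.231, 0.471, 0.231] pointing down, gripper open.
Joint ranges: [-2.78, 2.78], [-0.83, 1.72], [-1.28, 1.37], [-1.9, 2.12], [-1.57, 1.48], [-3.14, 3.14]. Speed limits (rad/s): [2.57, 2.57, 3.14, 3.14, 3.14, 3.14].

INTERFACE

Orientations are given as a unit quaternion [x, y, z, w].
In Python, from plant import ctrl, viewer, finder gives the robot as it stands.
- The arm moves only by the tool play_rows, never from a script. Its argument "plan" is text: rows parted by semicolons, each of 7 numbers parted by spaces: the turn, a rotation vector about the tool's x, y, z in degrees, then the shift along the tool's x, y, z in mm, then the gripper command: -1 is fully open, 1 is shut, values between are in proportion. A call has 1 to 10 rows; each row is the pose to reach, as a shift and turn from the pose commanded when the call began, along the tool's axes at that moment; what a row does not reach only later rows make up. A row lasts 1/10 s, in which the tool goes at most 50 mm and 8.59 degrees, less where a joint would pass 70% of its speed; a pose out of reach is approached as far as the arm can. A call with a gripper value outside its range is refused whole. The fingers move at their own pace and stop on an object; the grip force is fixed at half the most. Time passes only in rows, so rows that repeat a pose let the fingers close. It gives the time, the measured TCP pose, the force, the opening and the grip force at its end, in the units of the state.
- ctrl.get_obs(): the state, without advancing time (a new reading comes with each control period).
- viewer.read_camera(name): name is "side" or "top"; returns a dict with "img" (384x512x3 uint8, blue, green, red), "depth" (384x512 float32, m along the optical axis (not along the pixel's ray), 0 where there is no reading), "fx", "fy", "cx", "cy" (pixels), "extrinsics" (4x4, takes a point from camera to world coordinates). Camera axes: x right, y down, z forward; pixel columns grow to the right and rows downward; lengths in m; the calibration is good to about 2 mm. A picture is of the moment at which its call begins.
- ctrl.close_job(): hands the job in; it is judged then, once.
Trained networks look in the newest picture that a camera, given by its name, has taken for a name from the list of things; names that differ only in an ending like _2 or _b are one class to them, and where a whole thing is asked for, a point or a joint stands for the part that bears it (a point fixed in the world has none). Each returns a list of dicts, best first, with "p" (0 to 1); they miss things now and then, are a little off and sometimes report something else, mostly with a low value. They report only what shows in the picture. A call takes as long as a camera call. They do not tell look-alikes from the thing itself.
- finder.outline_of(camera, name): "pixels" (384x512 bool, what is visible of it) and "centre" ([column, row] in pixels, amid what is visible of it).
The state is a dict: "t": time; "qpos": joint angles; "joint_vel": joint speeds; "joint_efforts": joint torques, N m; "tool_pos": TCP position; "tool_rot": TCP orientation; "force": force on the tool from outside, world axes, zero at the start; "moment": the same for the moment, N m; "grip_width": finger opening in m; "gripper_force": force on a finger pad.
Only numpy, scipy, OpenCV 4.12 (cv2) and the standard library are available. Lean on these libraries where they do the work, as an engineer would, in place of code of your own. Each camera call takes 0.05 s, during which the arm holds its last target. There are 200 camera calls.

## Working session

There is one attempt and no reset: what is moved stays moved. The work goes in short steps, Python scripts to look and compute and a tool call to move; the robot and the scene stay as the last step left them, time stands still between calls to the robot, and variables do not carry over. Pictures are saved under pics/ and viewed, at most 10 in all, crops included, and the job is handed in when it is done.

Besides the shell and the picture viewer there is one more tool, called after "Call:" as name(argument=value, ...), one argument or row to a line, values as JSON. play_rows: Moves the arm, as the interface text tells. Its arguments: {"type":"object","properties":{"plan":{"type":"string"}},"required":["plan"]}

```bash
ls; mkdir -p pics; cat > h.py <<'E'
import numpy as np, cv2
from plant import ctrl, viewer, finder
def cam(n): return viewer.read_camera(n)
def pts(c,mask):
    v,u=np.nonzero(mask&(c['depth']>0)); d=c['depth'][v,u]
    P=np.c_[(u-c['cx'])/c['fx']*d,(v-c['cy'])/c['fy']*d,d,np.ones(len(d))]
    return (P@np.array(c['extrinsics']).T)[:,:3]
def proj(c,p):
    q=np.linalg.inv(c['extrinsics'])@np.r_[p,1]
    return q[0]/q[2]*c['fx']+c['cx'],q[1]/q[2]*c['fy']+c['cy']
E
python3 - <<'E'
from h import *
o=ctrl.get_obs();print({k:np.round(v,3) for k,v in o.items()},ctrl.grasp_offset)
for n in('top','side'):
    c=cam(n);cv2.imwrite(f'pics/{n}0.png',c['img']);print(n,np.round(c['extrinsics'],3).tolist(),c['fx'])
    for k in('bottle','station','flow_knob','lock','pad','jar'):
        for r in finder.outline_of(n,k):
            P=pts(c,r['pixels']);print(k,round(r['p'],2),np.round(r['centre']),len(P),np.round(np.median(P,0),3) if len(P) else'',np.round(np.percentile(P,[2,98],axis=0),3).tolist() if len(P) else '')
E
```

```text
pics
{'t': np.float64(0.0), 'qpos': array([ 1.115,  0.261, -0.139,  1.173,  0.   ,  1.571]), 'joint_vel': array([-0.001,  0.   , -0.001,  0.   ,  0.   ,  0.001]), 'joint_efforts': array([ 0.0000e+00, -4.0567e+01,  2.5392e+01,  1.9000e-02,  0.0000e+00,
       -0.0000e+00]), 'tool_pos': array([0.231, 0.471, 0.23 ]), 'tool_rot': array([ 0.226,  0.974, -0.001, -0.   ]), 'force': array([0.464, 0.563, 0.671]), 'moment': array([-0.005, -0.037,  0.011]), 'gripper_force': np.float64(0.0), 'grip_width': np.float64(0.085)} -0.0187
top [[-0.012, -0.982, 0.189, 0.25], [-1.0, 0.015, 0.016, -0.07], [-0.018, -0.188, -0.982, 1.457], [0.0, 0.0, 0.0, 1.0]] 452.74092566706065
bottle 0.92 [318. 213.] 690 [ 0.455 -0.236  0.049] [[0.421, -0.293, -0.001], [0.496, -0.174, 0.056]]
bottle 0.86 [313. 164.] 662 [ 0.613 -0.238  0.049] [[0.556, -0.277, 0.011], [0.667, -0.195, 0.056]]
bottle 0.64 [343. 262.] 730 [ 0.303 -0.313  0.049] [[0.269, -0.371, -0.001], [0.33, -0.245, 0.056]]
bottle 0.59 [257. 250.] 652 [ 0.343 -0.054  0.05 ] [[0.282, -0.084, 0.029], [0.401, -0.019, 0.056]]
station 0.56 [195. 196.] 5363 [0.5
[... 1127 characters left out ...]
 -0.091, 0.005], [0.395, -0.023, 0.054]]
station 0.63 [223. 175.] 3804 [0.504 0.119 0.012] [[0.45, -0.045, 0.002], [0.594, 0.31, 0.081]]
station 0.4 [355. 179.] 862 [ 0.73  -0.233  0.086] [[0.715, -0.256, 0.008], [0.761, -0.2, 0.155]]
flow_knob 0.53 [219. 160.] 245 [0.519 0.152 0.06 ] [[0.495, 0.134, 0.042], [0.545, 0.168, 0.082]]
lock 0.82 [194. 148.] 676 [0.51  0.258 0.055] [[0.468, 0.181, 0.04], [0.57, 0.295, 0.089]]
pad 0.93 [222. 178.] 3921 [0.504 0.12  0.011] [[0.448, -0.046, -0.0], [0.597, 0.315, 0.081]]
jar 0.76 [293. 159.] 489 [0.715 0.008 0.055] [[0.699, -0.01, 0.005], [0.751, 0.044, 0.086]]
jar 0.49 [220. 174.] 3715 [0.503 0.119 0.012] [[0.45, -0.043, 0.003], [0.59, 0.309, 0.081]]
```

View pics/top0.png

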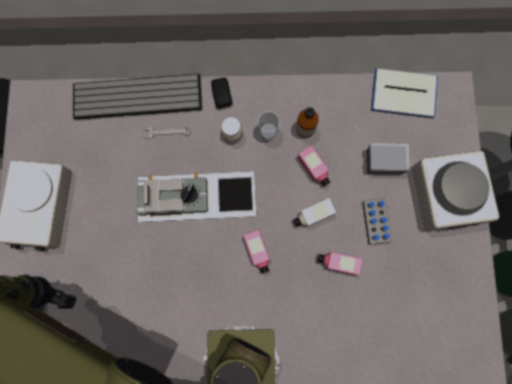

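View pics/side0.png

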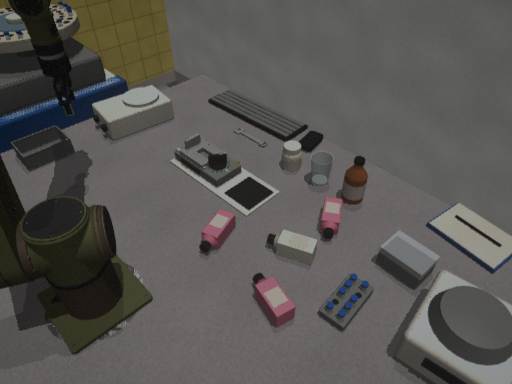

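The white bottle at top (318,213) / side (294,247) matches the description. The pink ones at top (313,164), (343,262) and (257,250) are look-alikes. The pad is at top (235,194), the knob at (188,194) and the lock tab at about (146,194).

```bash
cat > m.py <<'E'
from h import *
def rect(P):
    (c,s,a)=cv2.minAreaRect((P[:,:2]*1000).astype(np.float32)); return np.round(c,1),np.round(s,1),round(a,1)
if __name__=='__main__':
  for n in('top','side'):
    c=cam(n);r=[x for x in finder.outline_of(n,'bottle')]
    for x in r:
        bgr=c['img'][x['pixels']].mean(0)
        if bgr[1]<bgr[2]*0.85: continue
        P=pts(c,x['pixels']);T=P[P[:,2]>0.044]
        print(n,'bottle',bgr.round(),rect(T),rect(P[P[:,2]>0.01]),P[:,2].max()); 
        d=P[P[:,2]<0.04];print('low',d[:,:2].mean(0).round(3),T[:,:2].mean(0).round(3))
    A=pts(c,np.ones((384,512),bool)&(c['depth']>0)); v,u=np.nonzero(c['depth']>0); col=c['img'][v,u].astype(int)
    box=(A[:,0]>.42)&(A[:,0]<.62)&(A[:,1]>-.1)&(A[:,1]<.36)
    pl=box&(col.min(1)>135)&(A[:,2]<.02); print('plate',pl.sum(),rect(A[pl]))
    pad=box&(col.max(1)<50)&(A[:,2]<.02)&(A[:,1]<.09)&(A[:,1]>-.06)&(A[:,2]>.004); print('pad',pad.sum(),rect(A[pad]),A[pad].mean(0).round(4))
    kn=box&(A[:,2]>.066)&(A[:,1]<.21); print('bar',kn.sum(),rect(A[kn]),A[kn].mean(0).round(4))
    tb=box&(A[:,2]>.066)&(A[:,1]>.21); print('tab',tb.sum(),rect(A[tb]),A[tb].mean(0).round(4))
    bl=box&(A[:,2]>.034)&(A[:,2]<.06); print('block',rect(A[bl]))
    if n=='top':
        im=c['img']; a=cv2.resize(im[195:235,285:345],(780,520),interpolation=3)[:290]; a=cv2.resize(im[195:235,285:345],(390,290),interpolation=3);b=cv2.resize(im[165:225,130:262],(790,300),interpolation=3)
        cv2.imwrite('pics/crop1.png',np.vstack([np.hstack([a,np.zeros((290,400,3),np.uint8)]),b]))
E
python3 m.py
```

```text
top bottle [153. 155. 156.] (array([ 457.2, -236.6]), array([ 52.5, 121.9]), 23.9) (array([ 455.1, -231.8]), array([ 52.5, 132.3]), 23.8) 0.060542924218856875
low [ 0.438 -0.213] [ 0.461 -0.245]
top bottle [47. 47. 48.] (array([523.4, 160.9]), array([53.8, 53. ]), 6.3) (array([525.4, 162.2]), array([58.3, 56.4]), 27.6) 0.086489994405331
low [0.533 0.15 ] [0.521 0.16 ]
top bottle [115. 115. 116.] (array([522.4, 217.4]), array([103.6, 220.3]), 1.9) (array([524.5, 142.8]), array([150.1, 375.9]), 1.7) 0.09651633676852733
low [0.52  0.105] [0.52  0.233]
plate 1730 (array([526.4, 146.6]), array([157.8, 392.7]), 2.1)
pad 866 (array([528. ,  16.6]), array([101. , 100.7]), 1.6) [0.5278 0.0172 0.009 ]
bar 98 (array([523.1, 161.7]), array([14.7, 59.2]), 61.6) [0.5229 0.1613 0.079 ]
tab 102 (array([519.7, 289.3]), array([12.3, 61.5]), 89.9) [0.519  0.2882 0.0851]
block (array([523.5, 219.3]), array([224.8, 124.1]), 89.6)
side bottle [105. 112. 113.] (array([ 454.1, -241.1]), array([ 52.6, 118.8]), 24.1) (array([ 451.2, -235.2]), array([ 53. , 132.1]), 23.8) 0.056212819040131534
low [ 0.437 -0.247] [ 0.456 -0.251]
plate 754 (array([523.3, 143.4]), array([151.3, 384.7]), 2.3)
pad 784 (array([526.4,  14.9]), array([109.6, 114. ]), 2.4) [0.5256 0.0135 0.0092]
bar 112 (array([521.6, 158. ]), array([16.6, 61. ]), 60.1) [0.5197 0.1571 0.076 ]
tab 120 (array([516.2, 287. ]), array([17.8, 60.3]), 89.4) [0.5143 0.2844 0.0806]
block (array([518.5, 215.1]), array([110.3, 227. ]), 2.6)
```

View pics/crop1.png

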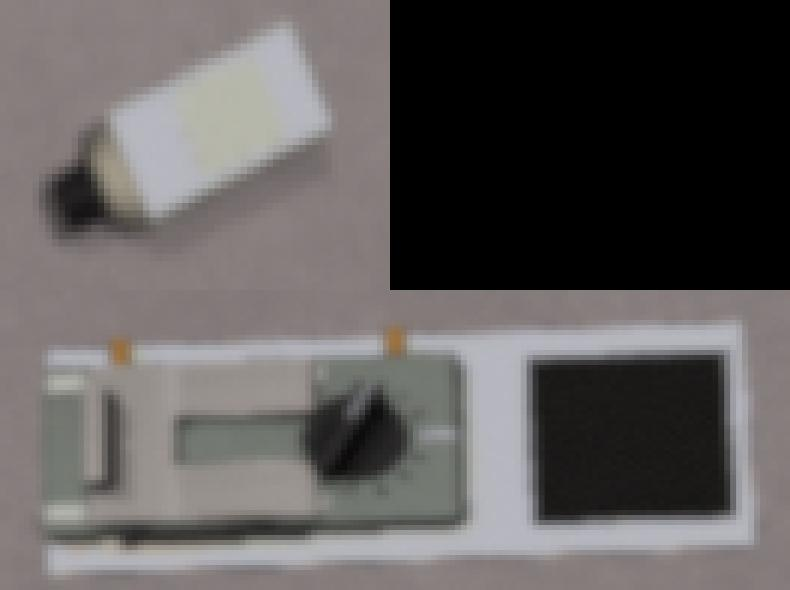

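The crop confirms it: a white body with the black cap at the lower left, so the cap points to +y/-x. The knob's white line points up-right, about +59° from the mark.

```bash
cat > g.py <<'E'
from h import *
from scipy.spatial.transform import Rotation as Rt
def ax(a): a=np.radians(a); return np.array([np.cos(a),np.sin(a),0])
Z=np.array([0,0,1.])
def R_of(y,z): return np.c_[np.cross(y,z),y,z]
def delta(R,p,o=None):
    o=o or ctrl.get_obs(); R0=Rt.from_quat(o['tool_rot']).as_matrix()
    rv=np.degrees(Rt.from_matrix(R0.T@R).as_rotvec()); d=R0.T@(p-o['tool_pos'])*1000
    return rv.round(1),d.round(1)
B_YAW=24; ST=2.1; L=np.radians(25)
PAD=np.array([.527,.0155,.010]); SX=ax(ST); SY=ax(ST+90); O=np.array([.527,.0155,0])+.085*SY
bx,ba=ax(B_YAW),ax(B_YAW+90)
base=np.array([.453,-.2335,.026])-.066*ba
Rg=R_of(bx,-np.cos(L)*Z-np.sin(L)*ba)
pg=base+.055*ba+.003*Z+.0187*Rg[:,2]
E
python3 - <<'E'
from g import *
for k in(.12,0): print(pg-k*Rg[:,2],*delta(Rg,pg-k*Rg[:,2]))
print(delta(Rg,pg,dict(tool_rot=Rt.from_matrix(Rg).as_quat(),tool_pos=pg-.12*Rg[:,2])))
E
```

```text
[ 0.44006121 -0.204439    0.12080898] [  8.7 -24.   39.2] [-485.1 -514.9  110.5]
[ 0.46068853 -0.25076871  0.01205204] [  8.7 -24.   39.2] [-524.  -547.4  219.2]
(array([-0., -0.,  0.]), array([ -0.,   0., 120.]))
```

Call:
play_rows(
  plan="8.7 -24 39.2 -485 -515 20 -1;8.7 -24 39.2 -485 -515 20 -1;8.7 -24 39.2 -485 -515 20 -1;8.7 -24 39.2 -485 -515 20 -1;8.7 -24 39.2 -485 -515 20 -1;8.7 -24 39.2 -485 -515 20 -1;8.7 -24 39.2 -485 -515 20 -1;8.7 -24 39.2 -485 -515 20 -1;8.7 -24 39.2 -485 -515 20 -1;8.7 -24 39.2 -485 -515 20 -1",
)

```text
t: 1.9
tool_pos: [0.379, -0.0078, 0.2174]
tool_rot: [0.531, 0.819, -0.117, 0.182]
force: [1.4, 0.1, -0.6]
grip_width: 0.085
gripper_force: 0.0
```

```bash
python3 - <<'E'
from g import *
o=ctrl.get_obs();print(o['t'],o['qpos'].round(2),o['tool_pos'])
for k in(.12,0): print(*delta(Rg,pg-k*Rg[:,2]))
E
```

```text
1.9 [ 0.34 -0.03 -0.6   0.97 -0.44  1.49] [ 0.37895864 -0.00781127  0.21742616]
[0.1 0.  0.1] [-144.4  -24.6  174. ]
[0.1 0.  0.1] [-144.3  -24.8  294. ]
```

Call:
play_rows(
  plan="0 0 0 -144 -25 174 -1;0 0 0 -144 -25 174 -1;0 0 0 -144 -25 174 -1;0 0 0 -144 -25 174 -1;0 0 0 -144 -25 174 -1;0 0 0 -144 -25 174 -1;0 0 0 -144 -25 174 -1",
)

```text
t: 2.6
tool_pos: [0.4382, -0.203, 0.12]
tool_rot: [0.532, 0.819, -0.118, 0.181]
force: [-1.1, 0.2, 0.7]
grip_width: 0.0851
gripper_force: 0.0
```

```bash
python3 - <<'E'
from g import *
import m
print(*delta(Rg,pg))
c=cam('side')
for x in finder.outline_of('side','bottle'):
    P=pts(c,x['pixels']);print(x['p'],x['centre'],m.rect(P[P[:,2]>.01]) if len(P) else '')
E
```

```text
[-0.1 -0.  -0. ] [ -2.3   1.3 120.2]
0.94 [329.5, 215.7] (array([ 606.7, -247.6]), array([137.6,  51.7]), 32.1)
0.82 [216.6, 229.2] (array([335. , -58.5]), array([132.4,  53.8]), 19.4)
0.79 [272.9, 300.0] (array([ 301.1, -308.5]), array([133.2,  53.9]), 76.7)
0.73 [294.8, 246.1] (array([ 451.9, -235.8]), array([ 53., 131.]), 23.1)
```

Descend and close.

Call:
play_rows(
  plan="0 0 0 -2 1 40 -1;0 0 0 -2 1 75 -1;0 0 0 -2 1 100 -1;0 0 0 -2 1 114 -1;0 0 0 -2 1 120 -1;0 0 0 -2 1 120 1;0 0 0 -2 1 120 1;0 0 0 -2 1 120 1;0 0 0 -2 1 120 1;0 0 0 -2 1 120 1",
)

```text
t: 3.7
tool_pos: [0.4622, -0.2498, 0.0138]
tool_rot: [0.531, 0.819, -0.117, 0.183]
force: [-1.5, 4.1, 8.1]
grip_width: 0.0514
gripper_force: 63.3
```

```bash
cat >> g.py <<'E'
# bottle in tool at grasp (measured)
o0=dict(tool_pos=np.array([.4622,-.2498,.0138]),tool_rot=[.531,.819,-.117,.183])
Rm=Rt.from_quat(o0['tool_rot']).as_matrix()
bt=Rm.T@(base-o0['tool_pos']); bt[1]=0
Rb=np.c_[np.cross(bx*0+Rm[:,1],np.array([0,0,0])) ,] if 0 else None
bz=ba-(ba@Rm[:,1])*Rm[:,1]; bz/=np.linalg.norm(bz)
azt=Rm.T@bz  # bottle axis in tool
# final: tool y->SX, bottle axis->Z
def final(yaw=ST,up=0.):
    y=ax(yaw); Q=np.c_[np.cross(y,Z),y,Z]
    y_t=np.array([0,1.,0]); q=np.c_[np.cross(y_t,azt),y_t,azt]
    R=Q@q.T; return R, PAD+up*Z-R@bt
E
python3 - <<'E'
from g import *
print(bt,azt)
o=ctrl.get_obs()
R0=Rt.from_quat(o['tool_rot']).as_matrix();print('up150',(R0.T@[0,0,150]).round(1))
R,p=final(up=.12);print(p,R[:,2],*delta(R,p)); R,p=final();print(p)
E
```

```text
[-0.04806967  0.          0.00903123] [ 9.05640255e-01  2.29578742e-17 -4.24046847e-01]
up150 [ -63.6    0.3 -135.9]
[0.52655277 0.02769655 0.17736349] [-0.03318602  0.90503202 -0.42404685] [-8.2 88.8 23. ] [ 136.4  172.5 -244. ]
[0.52655277 0.02769655 0.05736349]
```

Call:
play_rows(
  plan="0 0 0 -15 0 -30 1;0 0 0 -32 0 -68 1;0 0 0 -50 0 -108 1;0 7 2 -63 0 -136 1;-8.2 88.8 23 -30 45 -160 1;-8.2 88.8 23 10 75 -180 1;-8.2 88.8 23 50 105 -200 1;-8.2 88.8 23 90 135 -220 1;-8.2 88.8 23 136 172 -244 1;-8.2 88.8 23 136 172 -244 1",
)

```text
t: 4.7
tool_pos: [0.5269, 0.0288, 0.1772]
tool_rot: [0.612, 0.739, 0.207, -0.194]
force: [-1.0, 0.8, -3.9]
grip_width: 0.0514
gripper_force: 64.4
```

```bash
python3 - <<'E'
from g import *
o=ctrl.get_obs();print(o['t'],o['qpos'].round(2),o['tool_pos'])
R,p=final(up=.12);print(*delta(R,p))
E
```

```text
4.7 [-0.26  0.42 -0.19  1.16  0.54  1.06] [0.52689239 0.02877302 0.17716081]
[-3.1 31.8  8. ] [-0.7 -0.5 -0.7]
```

Call:
play_rows(
  plan="-3.1 31.8 8 0 0 0 1;-3.1 31.8 8 0 0 0 1;-3.1 31.8 8 0 0 0 1;-3.1 31.8 8 0 0 0 1;-3.1 31.8 8 0 0 0 1;-3.1 31.8 8 0 0 0 1;-3.1 31.8 8 0 0 0 1",
)

```text
t: 5.4
tool_pos: [0.5264, 0.0269, 0.1773]
tool_rot: [0.587, 0.61, 0.37, -0.383]
force: [0.2, -0.9, -2.2]
grip_width: 0.0511
gripper_force: 64.7
```

```bash
python3 - <<'E'
from g import *
o=ctrl.get_obs();print(o['t'],o['qpos'].round(2),o['tool_pos'])
R,p=final(up=.12);print(*delta(R,p))
import m
A=[]
for n in('side','top'):
    c=cam(n)
    if n=='side': cv2.imwrite('pics/s2.png',cv2.resize(c['img'][60:270,130:410],(784,588),interpolation=3))
    for x in finder.outline_of(n,'bottle'):
        P=pts(c,x['pixels'])
        if len(P)and P[:,2].max()>.1: print(n,x['p'],x['centre'],np.percentile(P,[2,50,98],axis=0).round(3).tolist())
    # points near predicted bottle
    P=pts(c,np.ones((384,512),bool)); k=(abs(P[:,0]-.527)<.045)&(abs(P[:,1]-.0155)<.045)&(P[:,2]>.09)
    Q=P[k]; cap=Q[Q[:,2]>.24]; print(n,len(Q),'cap',len(cap),cap.mean(0).round(4) if len(cap) else '',Q.min(0).round(3),Q.max(0).round(3))
E
```

```text
5.4 [-0.45  0.72 -0.1   1.53  0.92  0.68] [0.52643166 0.02688999 0.17733426]
[0.  0.5 0.1] [0.4 0.2 0.7]
side 0.94 [246.4, 141.8] [[0.497, -0.013, 0.033], [0.51, 0.004, 0.218], [0.58, 0.132, 0.26]]
side 714 cap 99 [0.5209 0.0118 0.2538] [ 0.484 -0.029  0.128] [0.562 0.04  0.263]
top 0.95 [233.1, 184.8] [[0.5, -0.01, 0.166], [0.518, 0.015, 0.231], [0.547, 0.04, 0.262]]
top 0.6 [350.4, 264.6] [[0.269, -0.371, 0.001], [0.291, -0.339, 0.05], [0.321, -0.302, 0.057]]
top 550 cap 99 [0.5241 0.0168 0.257 ] [ 0.487 -0.027  0.132] [0.572 0.043 0.266]
```

View pics/s2.png

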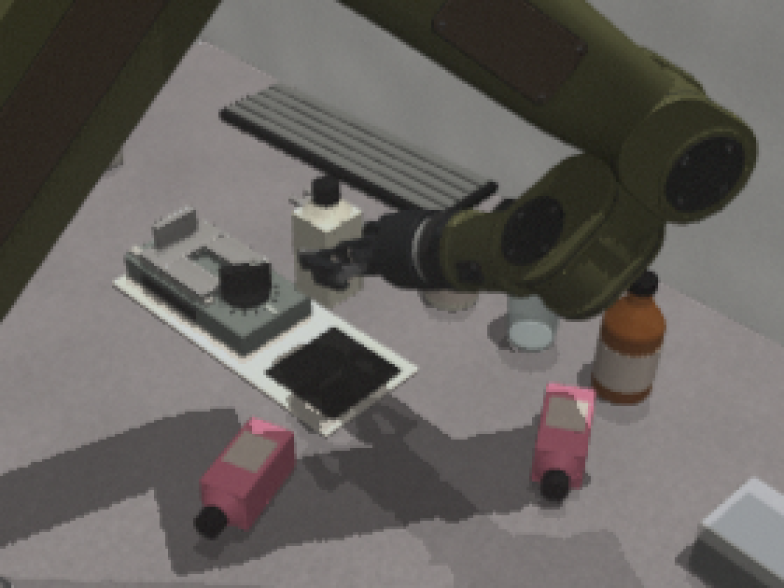

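Held upright over the pad (crop pixel (328,240), pad at (333,370)), so lower it: fast to 15 mm above the pad, then slowly.

Call:
play_rows(
  plan="0 0.5 0 -20 0 9 1;0 0.5 0 -45 0 21 1;0 0.5 0 -68 0 32 1;0 0.5 0 -86 0 40 1;0 0.5 0 -94 0 44 1;0 0.5 0 -98 0 46 1;0 0.5 0 -100 0 47 1;0 0.5 0 -102 0 47.8 1;0 0.5 0 -103.2 0 48.4 1;0 0.5 0 -104 0 48.8 1",
)

```text
t: 6.6
tool_pos: [0.5262, 0.0259, 0.0616]
tool_rot: [0.585, 0.607, 0.373, -0.387]
force: [0.9, -0.6, -2.4]
grip_width: 0.0514
gripper_force: 64.7
```

```bash
python3 - <<'E'
from g import *
R,p=final();print(*delta(R,p))
o=ctrl.get_obs();print(o['tool_pos'],o['force'])
for n in('side','top'):
    c=cam(n)
    P=pts(c,np.ones((384,512),bool)); k=(abs(P[:,0]-.527)<.045)&(abs(P[:,1]-.0155)<.045)
    Q=P[k]; cap=Q[Q[:,2]>.139]; print(n,'cap',len(cap),cap.mean(0).round(4),np.median(cap[:,2]))
E
```

```text
[ 0.  -0.2 -0. ] [-3.1  0.4  3.4]
[0.52619053 0.02594203 0.06157796] [ 0.91861242 -0.63810051 -2.43710247]
side cap 50 [0.5231 0.0125 0.143 ] 0.14332457548964495
top cap 61 [0.5258 0.0148 0.1431] 0.14270127316801773
```

Call:
play_rows(
  plan="0 0 0 -0.8 0 1.2 1;0 0 0 -1.4 0 1.8 1;0 0 0 -2 0 2.4 1;0 0 0 -2.5 0 2.8 1;0 0 0 -3 0 3.2 1;0 0 0 -3.4 0 3.5 1;0 0 0 -3.4 0 3.5 1",
)

```text
t: 7.4
tool_pos: [0.5263, 0.0276, 0.0596]
tool_rot: [0.586, 0.605, 0.375, -0.388]
force: [-3.8, -7.3, 12.9]
grip_width: 0.0516
gripper_force: 66.2
```

Call:
play_rows(
  plan="0 0 0 0.5 0 -0.2 1;0 0 0 0.5 0 -0.2 1;0 0 0 0.5 0 -0.2 0.1;0 0 0 0.5 0 -0.2 -0.2;0 0 0 0.5 0 -0.2 -1;0 0 0 0.5 0 -0.2 -1;0 0 0 0.5 0 -0.2 -1;0 0 0 0.5 0 -0.2 -1",
)

```text
t: 8.2
tool_pos: [0.5258, 0.028, 0.0571]
tool_rot: [0.585, 0.606, 0.373, -0.388]
force: [0.4, -0.3, -0.1]
grip_width: 0.0854
gripper_force: 0.0
```

```bash
cat > b.py <<'E'
from g import *
import m
def bot():
  for n in('side','top'):
    c=cam(n)
    P=pts(c,np.ones((384,512),bool)); k=(abs(P[:,0]-.527)<.06)&(abs(P[:,1]-.0155)<.06)
    Q=P[k]; cap=Q[(Q[:,2]>.134)&(Q[:,2]<.15)]; print(n,'cap',len(cap),cap.mean(0).round(4),Q[:,2].max().round(4), 'body',m.rect(Q[Q[:,2]>.05]))
E
python3 -c "
from b import *
bot();print(ctrl.get_obs()['force'],ctrl.get_obs()['grip_width'])"
```

```text
side cap 62 [0.5218 0.0129 0.1402] 0.1436 body (array([527. ,  -1.4]), array([ 85.4, 119.4]), 89.9)
top cap 70 [0.5248 0.0172 0.1404] 0.1465 body (array([536.3,   6.5]), array([ 74.5, 122.1]), 67.2)
[ 0.74363079 -0.93575978 -0.38490613] 0.08546130827906062
```

Standing at the pad centre and released. Retreat along the fingers, then move up and over the knob.

Call:
play_rows(
  plan="0 0 0 0 0 -15 -1;0 0 0 0 0 -40 -1;0 0 0 0 0 -80 -1;0 0 0 0 0 -130 -1;0 0 0 45 0 -151 -1;0 0 0 90 0 -172 -1;0 0 0 90 0 -172 -1",
)

```text
t: 9.0
tool_pos: [0.5319, -0.0914, 0.2168]
tool_rot: [0.586, 0.608, 0.375, -0.384]
force: [0.2, 0.5, -0.5]
grip_width: 0.0854
gripper_force: 0.0
```

```bash
cat >> g.py <<'E'
KN=np.array([.522,.160,0])
def down(yaw): return R_of(ax(yaw),-Z)
E
python3 - <<'E'
from b import *
bot()
print(ctrl.get_obs()['tool_pos'],ctrl.get_obs()['qpos'].round(2))
print(*delta(down(61.6),KN+[0,0,.24]))
import runpy; runpy.run_path('m.py',run_name='__main__')
E
```

```text
side cap 61 [0.5216 0.013  0.1404] 0.1442 body (array([521.8,  14.3]), array([53.2, 56.3]), 3.2)
top cap 68 [0.525  0.0171 0.141 ] 0.1461 body (array([525.2,  16.3]), array([53.7, 51.1]), 0.9)
[ 0.5306682  -0.09065862  0.21202879] [-0.61  0.82  0.17  1.83  0.81  0.51]
[ 33.7 -58.8 -52.8] [131.3   0.4 215.5]
top bottle [117. 126. 130.] (array([524.1,  16. ]), array([51.6, 50.8]), 0.0) (array([524.,  20.]), array([51.5, 58.9]), 0.6) 0.14651383148052344
low [0.502 0.018] [0.518 0.014]
plate 4337 (array([520., 130.]), array([459.9, 200. ]), 90.0)
pad 414 (array([527.7,  17.1]), array([99.7, 98.8]), 1.4) [0.5161 0.0131 0.0092]
bar 434 (array([529.5,  39.9]), array([ 68.4, 284.5]), 6.3) [0.521  0.0492 0.1065]
tab 102 (array([518.8, 288.8]), array([60.5, 12.9]), 2.5) [0.5184 0.2883 0.0847]
block (array([522.5, 160.7]), array([113.5, 338.9]), 2.0)
side bottle [112. 122. 125.] (array([522.7,  13.9]), array([54.8, 55.5]), 1.6) (array([526.2,  48.3]), array([130.3,  58.3]), 83.0) 0.1435332798613107
low [0.516 0.013] [0.513 0.004]
plate 2220 (array([520., 129.]), array([200., 458.]), 0.0)
pad 225 (array([527.3,  12.6]), array([105.3, 104.1]), 1.0) [ 0.5095 -0.0021  0.0093]
bar 593 (array([526.2,  37.4]), array([ 66.4, 279. ]), 4.8) [0.5157 0.0328 0.0996]
tab 115 (array([516.9, 284.3]), array([16.1, 60.5]), 87.9) [0.5157 0.2843 0.0803]
block (array([520.6, 157.2]), array([110.8, 341.9]), 1.7)
```

View pics/crop1.png

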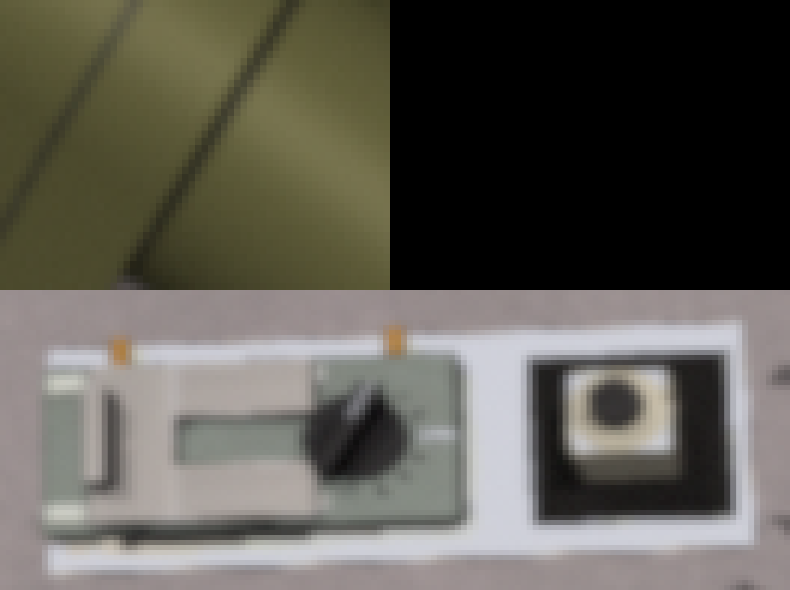

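The bottle stands square in the pad (crop (620,410)) and the knob is unchanged at (357,430).

Call:
play_rows(
  plan="33.7 -58.8 -52.8 40 0 0 -0.2;33.7 -58.8 -52.8 65 0 45 -0.2;33.7 -58.8 -52.8 85 0 90 -0.2;33.7 -58.8 -52.8 105 0 135 -0.2;33.7 -58.8 -52.8 120 0 180 -0.2;33.7 -58.8 -52.8 131 0 215 -0.2;33.7 -58.8 -52.8 131 0 215 -0.2;33.7 -58.8 -52.8 131 0 215 -0.2;33.7 -58.8 -52.8 131 0 215 -0.2;33.7 -58.8 -52.8 131 0 215 -0.2",
)

```text
t: 10.3
tool_pos: [0.5212, 0.1603, 0.2389]
tool_rot: [0.243, 0.97, -0.001, 0.0]
force: [-0.6, -0.0, -1.1]
grip_width: 0.0511
gripper_force: 0.0
```

```bash
python3 - <<'E'
from g import *
print(ctrl.get_obs()['t'],ctrl.get_obs()['qpos'].round(2))
print(*delta(down(61.6),KN+[0,0,.06]))
E
```

```text
10.3 [ 0.3   0.29 -0.07  1.21 -0.    0.79]
[-0.2  0.   0.3] [ -0.7   0.7 178.9]
```

Call:
play_rows(
  plan="0 0 0 0 0 45 -0.2;0 0 0 0 0 90 -0.2;0 0 0 0 0 130 -0.2;0 0 0 0 0 160 -0.2;0 0 0 -0.7 0.7 175 -0.2;0 0 0 -0.7 0.7 179 -0.2;0 0 0 -0.7 0.7 179 0.6;0 0 0 -0.7 0.7 179 1;0 0 0 -0.7 0.7 179 1;0 0 0 -0.7 0.7 179 1",
)

```text
t: 11.3
tool_pos: [0.523, 0.161, 0.0618]
tool_rot: [0.245, 0.97, 0.001, -0.0]
force: [-0.3, 1.0, 1.4]
grip_width: 0.0126
gripper_force: 61.1
```

Call:
play_rows(
  plan="0 0 6 0 0 0 1;0 0 13 0 0 0 1;0 0 21 0 0 0 1;0 0 29 0 0 0 1;0 0 37 0 0 0 1;0 0 45 0 0 0 1;0 0 52 0 0 0 1;0 0 57 0 0 0 1;0 0 59.5 0 0 0 1;0 0 59.5 0 0 0 1",
)

```text
t: 12.3
tool_pos: [0.5244, 0.1618, 0.0618]
tool_rot: [0.694, 0.72, 0.003, -0.001]
force: [3.3, 5.3, -1.0]
grip_width: 0.0122
gripper_force: 60.8
```

```bash
python3 - <<'E'
from g import *
o=ctrl.get_obs();y=Rt.from_quat(o['tool_rot']).as_matrix()[:,1]
print(np.degrees(np.arctan2(y[1],y[0])),o['tool_pos'],o['force'],o['moment'],o['gripper_force'])
E
```

```text
2.159292991841862 [0.52435539 0.16178845 0.06182003] [ 3.32833761  5.26141006 -0.9972515 ] [ 0.76975471 -0.59129503 -0.06830053] 60.785651206970215
```

Call:
play_rows(
  plan="0 0 0 0 0 0 -0.2;0 0 0 0 0 0 -0.2;0 0 0 0 0 0 -0.2;0 0 0 0 0 -20 -0.2;0 0 0 0 0 -60 -0.2;0 0 -8 0 0 -100 -0.2;0 0 -16 -20 0 -120 -0.2;0 0 -24 -60 0 -120 -0.5;0 0 -32 -100 0 -120 -0.5;0 0 -40 -130 0 -120 -0.5",
)

```text
t: 13.3
tool_pos: [0.5265, 0.0282, 0.1807]
tool_rot: [0.403, 0.915, -0.0, -0.001]
force: [-0.1, 0.2, -0.2]
grip_width: 0.064
gripper_force: 0.0
```

```bash
python3 - <<'E'
from b import *
print(*delta(down(92.1),np.array([.517,.291,.15])),ctrl.get_obs()['tool_pos'])
for n in('top','side'):
    c=cam(n); A=pts(c,np.ones((384,512),bool))
    for nm,lo,hi in(('bar',.12,.21),('tab',.25,.33)):
        k=(abs(A[:,0]-.52)<.05)&(A[:,1]>lo)&(A[:,1]<hi)&(A[:,2]>.066)&(A[:,2]<.1); print(n,nm,k.sum(),m.rect(A[k]) if k.sum()>5 else '')
    x,y=(130,165) if n=='top' else (150,110)
    cv2.imwrite(f'pics/k_{n}.png',cv2.resize(c['img'][y:y+60+30*(n=='side'),x:x+132],(790,360 if n=='top' else 540),interpolation=3))
E
```

```text
[ -0.   -0.1 -49.7] [200.3 170.4  30.9] [0.52651287 0.02816373 0.18072958]
top bar 4 
top tab 100 (array([519.1, 289. ]), array([60.5, 12.7]), 0.5)
side bar 91 (array([521.1, 159.1]), array([16.7, 60. ]), 0.9)
side tab 119 (array([516.4, 285.6]), array([14.8, 59.3]), 87.4)
```

View pics/k_top.png

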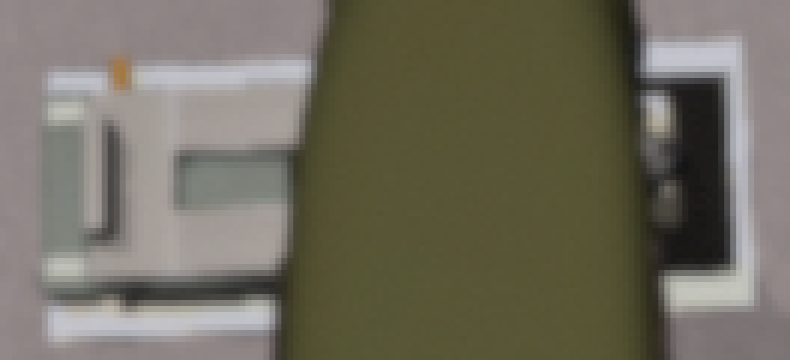

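My x sign was wrong: the tool is now 39 mm above the bottle. The measured forces are near zero, so nothing seems to have been touched. Heading to the tab at this height.

Call:
play_rows(
  plan="0 0 0 10 8 -30 -0.5;0 0 -8 45 38 -30 -0.5;0 0 -16 80 68 -30 -0.5;0 0 -24 110 95 -30 -0.5;0 0 -32 145 125 -30 -0.5;0 0 -40 180 155 -20 -0.5;0 0 -49.7 200 170 0 -0.5;0 0 -49.7 200 170 31 -0.5;0 0 -49.7 200 170 31 -0.5;0 0 -49.7 200 170 31 -0.5",
)

```text
t: 14.4
tool_pos: [0.5178, 0.2924, 0.1494]
tool_rot: [-0.016, 1.0, 0.0, -0.002]
force: [0.4, 0.9, 0.1]
grip_width: 0.0641
gripper_force: 0.0
```

```bash
python3 - <<'E'
from b import *
bot()
print(*delta(down(92.1),np.array([.517,.291,.062])),ctrl.get_obs()['tool_pos'])
c=cam('top');A=pts(c,np.ones((384,512),bool));k=(abs(A[:,0]-.52)<.05)&(A[:,1]>.12)&(A[:,1]<.2)&(A[:,2]>.066)&(A[:,2]<.1); print(k.sum(),m.rect(A[k]))
cv2.imwrite('pics/k2.png',cv2.resize(c['img'][165:225,130:262],(790,360),interpolation=3))
E
```

```text
side cap 62 [0.5212 0.0129 0.1402] 0.1442 body (array([521.7,  14.4]), array([54.5, 55.1]), 1.9)
top cap 67 [0.5249 0.017  0.1405] 0.1459 body (array([525.5,  16.5]), array([52.7, 51.6]), 2.1)
[ 0.1 -0.  -0.3] [ 2.6 -1.8 89.3] [0.51956196 0.29266366 0.1512901 ]
98 (array([522.8, 160.5]), array([58.4, 14.3]), 89.5)
```

View pics/k2.png

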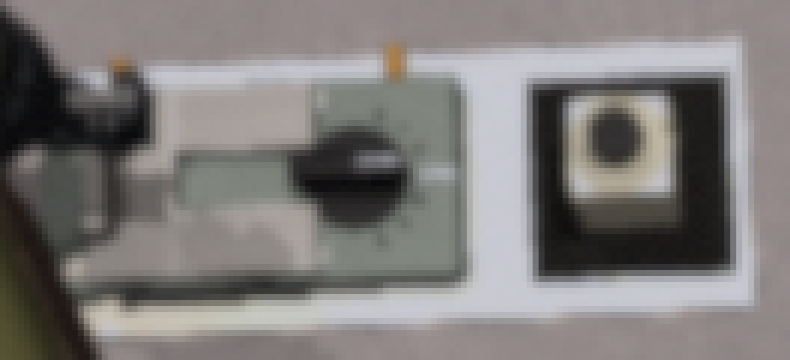

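Knob line (377,158) now points at the long mark (437,172), and the bottle is undisturbed. Grip the tab.

Call:
play_rows(
  plan="0 0 0 2.6 -1.8 30 -0.5;0 0 0 2.6 -1.8 60 -0.5;0 0 0 2.6 -1.8 80 -0.5;0 0 0 2.6 -1.8 89 -0.5;0 0 0 2.6 -1.8 89 -0.5;0 0 0 2.6 -1.8 89 0.6;0 0 0 2.6 -1.8 89 1;0 0 0 2.6 -1.8 89 1;0 0 0 2.6 -1.8 89 1",
)

```text
t: 15.45
tool_pos: [0.5169, 0.291, 0.062]
tool_rot: [-0.016, 1.0, 0.001, 0.0]
force: [0.4, -0.8, 2.5]
grip_width: 0.0109
gripper_force: 58.4
```

```bash
python3 - <<'E'
from g import *
print(*delta(down(92.1),KN-.0*SY+.074*SY+[0,0,.062]),ctrl.get_obs()['force'],ctrl.get_obs()['tool_pos'])
E
```

```text
[ 0.1  0.  -0.3] [ -0.5 -57.1  -0.1] [ 0.35535378 -0.83857586  2.53932265] [0.51694638 0.29100265 0.06198832]
```

Call:
play_rows(
  plan="0 0 0 0 -6 0 1;0 0 0 0 -14 0 1;0 0 0 0 -22 0 1;0 0 0 0 -30 0 1;0 0 0 0 -38 0 1;0 0 0 0 -45 0 1;0 0 0 -0.3 -50 0 1;0 0 0 -0.4 -54 0 1;0 0 0 -0.5 -56 0 1;0 0 0 -0.5 -57 0 1",
)

```text
t: 16.45
tool_pos: [0.5189, 0.2342, 0.062]
tool_rot: [-0.016, 1.0, 0.002, -0.0]
force: [-1.3, 1.6, 8.1]
grip_width: 0.0112
gripper_force: 59.2
```

Not yet at the stop (low y force), so keep pushing slowly.

Call:
play_rows(
  plan="0 0 0 0 -1 0 1;0 0 0 0 -2 0 1;0 0 0 0 -3 0 1;0 0 0 0 -3 0 1",
)

```text
t: 16.85
tool_pos: [0.5189, 0.2341, 0.062]
tool_rot: [-0.017, 1.0, 0.004, -0.0]
force: [-3.0, 8.6, 6.3]
grip_width: 0.0107
gripper_force: 59.1
```

Call:
play_rows(
  plan="0 0 0 0 -1.5 0 1;0 0 0 0 -3 0 1;0 0 0 0 -3 0 1",
)

```text
t: 17.15
tool_pos: [0.5189, 0.234, 0.0621]
tool_rot: [-0.018, 1.0, 0.007, -0.001]
force: [-3.2, 16.7, 2.7]
grip_width: 0.0109
gripper_force: 59.0
```

Call:
play_rows(
  plan="0 0 0 0 3 0 1;0 0 0 0 4.5 0 -0.5;0 0 0 0 4.5 0 -0.5;0 0 0 0 4.5 0 -0.5;0 0 0 0 4.5 -30 -0.5;0 0 0 0 4.5 -75 -0.5;0 0 0 -10 40 -120 -0.5;0 0 0 -20 90 -160 -0.5;0 0 0 -20 140 -170 -0.5;0 0 0 -20 170 -170 -0.5",
)

```text
t: 18.15
tool_pos: [0.5351, 0.3984, 0.2337]
tool_rot: [-0.015, 1.0, 0.002, 0.001]
force: [1.3, -0.2, 0.4]
grip_width: 0.0639
gripper_force: 0.0
```

```bash
python3 - <<'E'
from b import *
bot();print(ctrl.get_obs()['tool_pos'])
for n in('top','side'):
    c=cam(n); A=pts(c,np.ones((384,512),bool))
    for nm,lo,hi in(('bar',.12,.205),('tab',.205,.33)):
        k=(abs(A[:,0]-.52)<.05)&(A[:,1]>lo)&(A[:,1]<hi)&(A[:,2]>.066)&(A[:,2]<.1); print(n,nm,k.sum(),m.rect(A[k]) if k.sum()>5 else '')
    if n=='top': cv2.imwrite('pics/k3.png',cv2.resize(c['img'][165:225,130:262],(790,360),interpolation=3))
E
```

```text
side cap 62 [0.5216 0.013  0.1403] 0.1444 body (array([521.8,  13.8]), array([51.9, 54.7]), 1.1)
top cap 67 [0.525  0.017  0.1406] 0.1467 body (array([525.7,  16.6]), array([53.7, 51.9]), 2.5)
[0.53400328 0.40317054 0.23126449]
top bar 100 (array([523.6, 161.3]), array([14.9, 58.3]), 2.8)
top tab 110 (array([521.2, 235.6]), array([60.3, 13.3]), 2.4)
side bar 92 (array([520.9, 159. ]), array([14.9, 62. ]), 1.6)
side tab 123 (array([518.6, 231.6]), array([17. , 59.6]), 88.7)
```

View pics/k3.png

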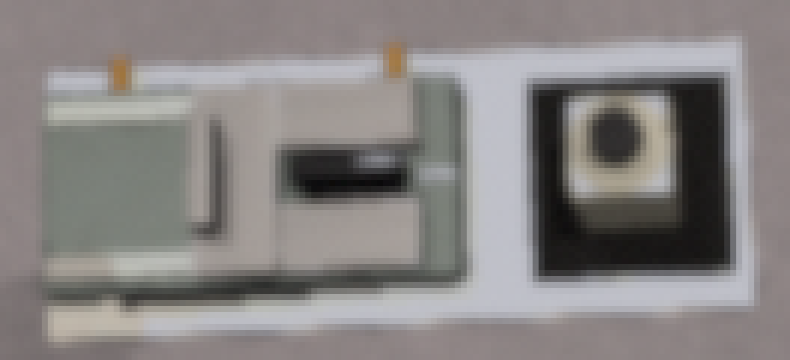

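The fork is home: the tab is 74 mm from the knob, and the prongs lie either side of the bar at (350,172). The line meets the mark at (437,172) and the bottle is upright at (620,150).

```bash
python3 -c "
from plant import ctrl
print(ctrl.close_job())"
```

```text
the job is handed in; nothing more can be done
None
```

I stood the bottle upright on the pad within about 3 mm of centre, turned the knob line to the long mark, slid the fork lock home against its stop, and handed the job in at about 18 s; the hand-in returned no verdict.

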